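Close the glue pot

TASK

The glue feed pot on the bench stands open. Pick up its lid, fit it into the pot's collar so that its three lugs go down through the three slots, press it in against the sprung seal and turn it clockwise (seen from above) about an eighth of a turn, so that it is locked and stays down by itself when you let go. Feel for the slots and never force the lid; leave everything else on the bench where it is.

Things in the scene. Friction and masses are not known exactly. Their poses are not given: they have to be found in the camera images.
- pot: Glue feed pot, fixed to the bench: a plain steel cylinder 114 mm across with a ribbed aluminium collar 95 mm across on top (upper face 170 mm up, open mouth). Origin: centre of its underside, z up. An outlet valve sticks out to +x (112 mm from the axis, under 60 mm high), a gauge to +y, a short air nipple to -x.
- pot_mouth (a point): Centre of the collar's mouth at its upper face, axes as the pot's. Mouth 54 mm across, widened by 3 slots 120 deg apart, 17 mm wide, out to 36 mm from the axis. The slots point ROUGHLY along +x and 120 deg either side: the screwed-on collar (tight, does not turn) sets all three up to 0.4 rad off, either way. Rim between the slots: 6 mm thick.
- pot_seat (a point): On the pot's axis, 23 mm below the mouth: here lies the lid's origin when locked. Beneath the rim, clockwise of each slot (from above): a ridge 2.5 mm lower than the rim's underside, then the locking pocket, then a solid stop; anticlockwise, a solid wall. A black sprung seal plate starts 17.5 mm below the mouth, pushes down 13 mm at 1.5 N/mm from zero.
- lid: The pot's lid, loose, 0.2 to 0.32 kg, 63 mm tall, standing on its plug. Origin: centre of the plug's underside, z up. Aluminium plug 51 mm across (tapered to 43 mm over the lowest 7 mm); disc 84 mm across at heights 29 to 37 mm; on top a black grip bar 64 mm long (lid's x axis), 16 mm wide (y), heights 37 to 63 mm. Over 60 N between lid and pot is forcing it.
- lid_grip (a point): In the grip bar on the lid's axis, 59 mm above the lid's origin, axes as the lid's; a TCP here leaves 3 mm under the fingertips. Height above the mouth: 47 mm when the lugs rest on the rim beside the slots, about 40 mm when they have dropped into the slots, 33.5 mm or less to pass under the ridge, 31 mm when the disc lands on the collar, 36 mm locked and let go.
- lid_lug (a point): Centre of the steel lug at the lid's +x, 27 mm from the axis, 14.5 mm above the lid's origin, axes as the lid's; two more at 120 deg either side. Lugs: 14 mm wide, 5 mm thick, out to 32 mm from the axis. Slot to locked place: 42 to 53 deg clockwise (a stop at 54), the tool pressing down 10 to 14 N beyond the lid's weight.
- jar: Glue jar of amber glass with a white screw cap, 80 mm across, 80 mm tall, origin under its centre. A bystander.
- cone: Grey cone of thread, 60 mm across, 88 mm tall, origin under its centre. A bystander.
- brush: Glue brush with a blue handle, 200 mm long along x, lying on the mat, origin under its middle. A bystander.
- hammer: Hammer, 260 mm long along its x, lying on the mat, origin under its middle. A bystander.
- awl: Awl with a wooden handle, 160 mm long along x, lying down, origin under its middle. A bystander.
- weight: Brass pressing weight, 48 mm across, 54 mm tall, origin under its centre. A bystander.
- jar_lid: Plain white plastic screw cap without lugs or bar, 66 mm across, 14 mm tall, origin under its centre. A bystander, not the pot's lid.
Mind the look-alikes: they are no part of the job. Leave any green or purple look-alike of the lid alone.

How it is judged:
By the outcome, as a careful person would: the job done as asked, in the order asked, and still so for the second after the job is handed in, with the robot touching nothing.
It also fails if it takes over 72 s, if anything falls off the work surface, if the arm or the gripper's body presses on something with over 40 N, if the wrist force passes 120 N, or if a joint passes its speed limit or range.

ROBOT

A 7-joint arm with a two-finger parallel gripper is mounted at the origin on the work surface. World frame = base frame: x ahead of the robot, y to its left, z up, the work surface at z = 0. Lengths are in m, angles in rad, forces in N, time in s.
With the tool pointing down it reaches from about 0.425 to 0.875 m from the base axis. Payload 4.7 kg.
Tool frame: the origin (TCP) lies between the finger pads, 19 mm behind the fingertips; this is the grasp point; z points along the fingers, y is the line along which they close (so a half turn about z gives the same grasp; the last joint's range is limited). The gripper opens to 87 mm and grips with 3 to 60 N. Pads are 19 mm wide; open, the fingers measure 117 mm over their backs; the gripper's body (75 mm by 190 mm) begins 51 mm behind the grasp point.
Start: joints at [1.169, 0.321, -0.07, 1.45, 0.023, 1.371, -0.057], TCP at [0.263, -0.595, 0.241] pointing down, gripper open.
Joint ranges: [-2.86, 2.86], [-0.3, 2.09], [-1.38, 1.24], [0.06, 2.45], [-1.56, 4.7], [0.09, 2.05], [-2.69, 2.69]. Speed limits (rad/s): [2.57, 2.57, 3.14, 3.14, 3.14, 3.14, 3.14].

INTERFACE

Orientations are given as a rotation vector (axis times angle).
In Python, from bench import ctrl gives the robot as it stands.
- The arm moves only by the shell command python3 -m inch 'ROWS' [OPENING] [FORCE]. ROWS is JSON, a list of rows, each a list of 6 numbers: the shift along the world's x, y, z in mm, then the turn, a rotation vector about the world's x, y, z in degrees. In form: [[tx, ty, tz, rx, ry, rz], ...]. A call has 1 to 20 rows; each row is the pose to reach, as a shift and turn from the pose commanded when the call began; what a row does not reach only later rows make up. A row lasts 1/8 s, in which the tool goes at most 62.5 mm and 10.7 degrees, less where a joint would pass 70% of its speed; a pose out of reach is approached as far as the arm can. A call with a gripper value outside its range is refused whole. OPENING is the finger opening in mm, from 0 to 87, set as the call begins (- or left out, the last holds). The fingers move at their own pace and stop on an object; FORCE is the grip in N (left out, the last holds). Time passes only in rows, so rows that repeat a pose let the fingers close. It gives the time, the measured TCP pose, the force, the opening and the grip force at its end, in the units of the state.
- ctrl.get_state(): the state, without advancing time (a new reading comes with each control period).
- ctrl.get_image(name): name is "side" or "top"; returns (picture, depth): 420x560x3 uint8, red, green, blue; 420x560 float32, m along the optical axis (not along the pixel's ray), 0 where there is no reading.
- ctrl.camera_params(name): a dict with "mtx" (3x3 intrinsics, pixels), "T" (4x4, takes a point from camera to world coordinates). Camera axes: x right, y down, z forward; pixel columns grow to the right and rows downward; lengths in m; the calibration is good to about 2 mm. A picture is of the moment at which its call begins. camera_params takes no time and is no camera call.
- ctrl.close_job(): hands the job in; it is judged then, once.
The state is a dict: "time": time; "joint_positions": joint angles; "qd": joint speeds; "joint_torque": joint torques, N m; "position": TCP position; "tool_rot": TCP orientation; "ft_force": force on the tool from outside, world axes, zero at the start; "torque": the same for the moment, N m; "grip_width": opening from 0.0 (shut) to 1.0 (fully open); "grip_force": force on a finger pad.
Only numpy, scipy, OpenCV 4.12 (cv2) and the standard library are available. Lean on these libraries where they do the work, as an engineer would, in place of code of your own. Each camera call takes 0.05 s, during which the arm holds its last target. There are 200 camera calls.

## Working session

There is one attempt and no reset: what is moved stays moved. The work goes in short steps, Python scripts to look and compute and a shell command to move; the robot and the scene stay as the last step left them, time stands still between calls to the robot, and variables do not carry over. Pictures are saved under pics/ and viewed, at most 10 in all, crops included, and the job is handed in when it is done.

```bash
ls; mkdir -p pics; cat > h.py <<'E'
import numpy as np, cv2
from bench import ctrl
def shot(n):
    im,d=ctrl.get_image(n); np.savez(f'/tmp/{n}.npz',im=im,d=d); return im,d
def pts(n,d):
    p=ctrl.camera_params(n);K=p['mtx'];T=p['T']
    v,u=np.mgrid[:d.shape[0],:d.shape[1]]
    c=np.stack([(u-K[0,2])/K[0,0]*d,(v-K[1,2])/K[1,1]*d,d],-1)
    return c@T[:3,:3].T+T[:3,3]
def ray(n,u,v,z):
    p=ctrl.camera_params(n);K=p['mtx'];T=p['T']
    r=T[:3,:3]@np.array([(u-K[0,2])/K[0,0],(v-K[1,2])/K[1,1],1]);o=T[:3,3]
    return o+r*(z-o[2])/r[2]
E
python3 - <<'E'
from h import *
for n in('side','top'):
    im,d=shot(n); cv2.imwrite(f'pics/{n}0.png',im[...,::-1]); p=ctrl.camera_params(n); print(n,p['mtx'],p['T'])
print(ctrl.get_state())
E
```

```text
pics
side [[408.46883165   0.         284.28597843]
 [  0.         408.46883165 208.43570176]
 [  0.           0.           1.        ]] [[-0.87971304 -0.26027414  0.39794765  0.23400968]
 [-0.47541582  0.49763653 -0.72549134  0.56770964]
 [-0.00920665 -0.8274148  -0.56151579  0.62692928]
 [ 0.          0.          0.          1.        ]]
top [[517.76015817   0.         281.5945768 ]
 [  0.         517.76015817 204.21178548]
 [  0.           0.           1.        ]] [[ 0.01492317 -0.99739177  0.07061837  0.47361176]
 [-0.99978314 -0.01591028 -0.01343638 -0.07305837]
 [ 0.01452489 -0.07040254 -0.99741291  1.28171811]
 [ 0.          0.          0.          1.        ]]
{'time': 0.1, 'joint_positions': array([ 1.16910915,  0.32175383, -0.07014075,  1.45158449,  0.02258448,
        1.37079035, -0.05689789]), 'qd': array([-1.52976606e-03, -2.84836032e-04, -1.33501424e-03, -3.10258852e-03,
        2.11157647e-04,  7.66445313e-05,  6.47029844e-04]), 'joint_torque': array([-1.96323722e-04, -4.92570770e+01, -4.05744324e-01, -3.13399601e+01,
       -6.42351061e-02,  3.95778695e-02,  6.94117557e-05]), 'position': array([ 0.2623428 , -0.59418627,  0.24025226]), 'tool_rot': array([-3.07226078e+00, -6.48196295e-01,  6.60706354e-04]), 'ft_force': array([-0.14061239,  0.26533353, -0.28037283]), 'torque': array([0.01306951, 0.01858813, 0.02208653]), 'grip_force': 0.0, 'grip_width': 0.9998029007955526}
```

View pics/top0.png

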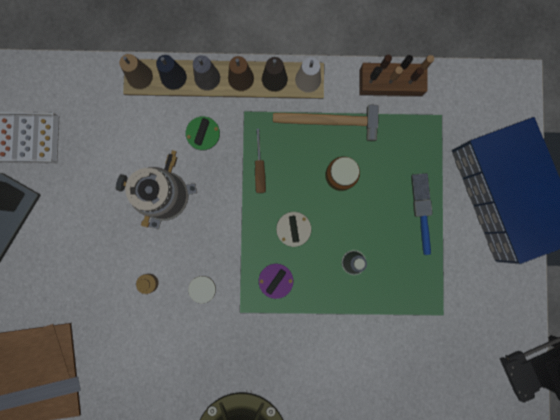

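View pics/side0.png

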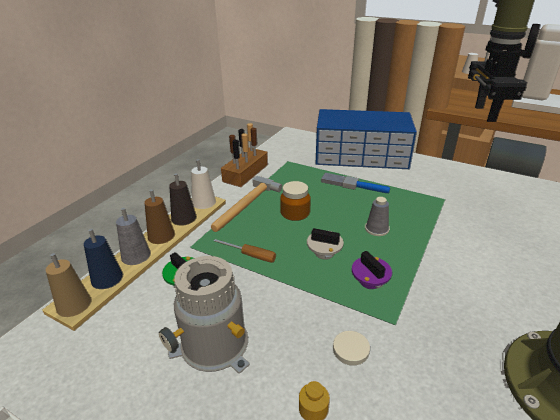

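```bash
python3 - <<'E'
from h import *
a=np.load('/tmp/top.npz');im,d=a['im'],a['d']
s=np.load('/tmp/side.npz')
c1=cv2.resize(im[140:240,100:200],(400,400),interpolation=cv2.INTER_CUBIC)
c2=cv2.resize(im[180:280,245:345],(400,400),interpolation=cv2.INTER_CUBIC)
o=np.hstack([c1,c2]); o=np.clip(o.astype(float)*1.6,0,255).astype(np.uint8)
cv2.imwrite('pics/c1.png',o[...,::-1])
P=pts('top',d)
hsv=cv2.cvtColor(im,cv2.COLOR_RGB2HSV)
# lid: disc by height on depth, in window
w=np.zeros(d.shape,bool);w[205:255,268:320]=1
for lo,hi in((.028,.045),(.053,.075)):
    m=w&(P[...,2]>lo)&(P[...,2]<hi)
    v,u=np.nonzero(m);q=P[m];r=cv2.minAreaRect(q[:,:2].astype(np.float32)*1000);print('lid',lo,m.sum(),q.mean(0),np.median(q[:,2]),r)
m=np.zeros(d.shape,bool);m[150:240,105:200]=1
m&=(P[...,2]>.163)&(P[...,2]<.18)
q=P[m];print('collar',m.sum(),np.median(q[:,2]),cv2.minEnclosingCircle(q[:,:2].astype(np.float32)*1000))
# dark bar
m=w&(hsv[...,2]<45);q=np.argwhere(m)[:,::-1].astype(np.float32);r=cv2.minAreaRect(q);print('bar px',r)
b=cv2.boxPoints(r);B=np.array([ray('top',*x,.063) for x in b]);print(B,B.mean(0))
E
```

```text
lid 0.028 758 [ 0.50208599 -0.11827656  0.03893648] 0.03886686382762339 ((502.479736328125, -118.16950988769531), (81.73072814941406, 81.58702087402344), 46.13054656982422)
lid 0.053 184 [ 0.50216752 -0.11851349  0.06445012] 0.0646050120178403 ((502.1506042480469, -118.87078857421875), (63.19178771972656, 16.281414031982422), 9.50532341003418)
collar 868 0.16883606858918054 ((580.472412109375, 203.75538635253906), 46.55484390258789)
bar px ((293.6000061035156, 228.19998168945312), (24.324474334716797, 5.091169357299805), 81.8698959350586)
[[ 0.53111766 -0.10820877  0.063     ]
 [ 0.53300138 -0.12006714  0.063     ]
 [ 0.47650329 -0.12889901  0.063     ]
 [ 0.47463904 -0.11707614  0.063     ]] [ 0.50381534 -0.11856276  0.063     ]
```

View pics/c1.png

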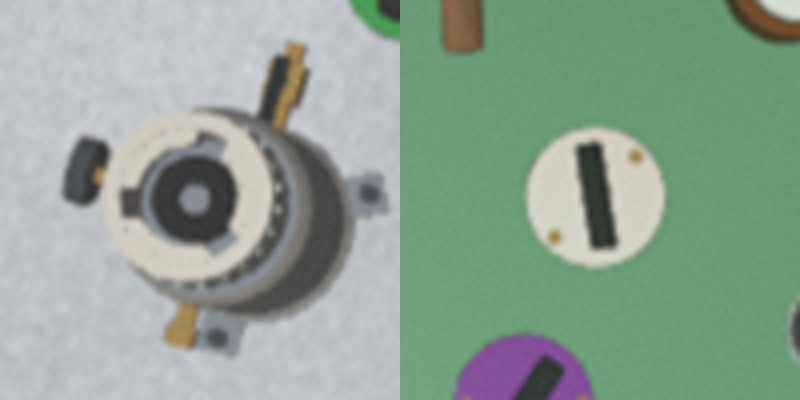

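The left half shows the pot: cream collar centred about crop (193,198), with slots near (210,145), (130,200) and (222,240). The right half shows a plain aluminium lid at top px (294,230).

Lid candidates in the top view are green at (203,133), purple at (276,281) and plain metal with a black bar at (294,230). The plain one fits the description. The white cap at (202,290) has no bar. Next I measure the slots and check which way the lugs point.

```bash
python3 - <<'E'
from h import *
a=np.load('/tmp/top.npz');im,d=a['im'],a['d']
s=np.load('/tmp/side.npz')
v,u=np.mgrid[140:240,100:200]
p=ctrl.camera_params('top');K=p['mtx'];T=p['T']
r=np.stack([(u-K[0,2])/K[0,0],(v-K[1,2])/K[1,1],np.ones(u.shape)],-1)@T[:3,:3].T
g=(T[:3,3]+r*((.17-T[2,3])/r[...,2])[...,None])[...,:2]*1000
sub=im[140:240,100:200].astype(int)
P=pts('top',d)[140:240,100:200]
cream=(sub[...,0]-sub[...,2]>8)&(P[...,2]>.155)
n,l,st,_=cv2.connectedComponentsWithStats(cream.astype(np.uint8)); k=1+st[1:,4].argmax(); cream=l==k
cs,_=cv2.findContours(cream.astype(np.uint8),cv2.RETR_EXTERNAL,cv2.CHAIN_APPROX_NONE)
h=cv2.convexHull(max(cs,key=len))[:,0]; hw=g[h[:,1],h[:,0]].astype(np.float32)
(cx,cy),ax,_=cv2.fitEllipse(hw); print('mouth',cx,cy,ax)
rad=np.hypot(g[...,0]-cx,g[...,1]-cy);an=np.degrees(np.arctan2(g[...,1]-cy,g[...,0]-cx))
ring=(rad>29.5)&(rad<34.5)
z=an[ring&~cream]; print(np.sort(z).round(0))
print('slot phase',np.degrees(np.angle(np.mean(np.exp(3j*np.radians(z)))))/3)
m=np.clip(cv2.resize(s['im'][215:275,285:375],(800,533),interpolation=cv2.INTER_CUBIC)*1.2,0,255).astype(np.uint8)
cv2.imwrite('pics/c2.png',m[...,::-1])
E
```

```text
mouth 581.3558349609375 202.7379608154297 (89.3727035522461, 90.0962142944336)
[-160. -158. -156. -154. -153. -151. -149. -148. -146. -145. -144. -142.
 -141. -139. -136. -136. -134. -131. -131. -128. -126. -125.  -38.  -35.
  -34.  -32.  -31.  -30.  -29.  -27.  -25.  -24.  -22.  -20.  -19.  -16.
  -15.  -12.  -11.  -11.   -8.   -8.   -7.   -4.   85.   85.   89.   89.
   92.   93.   96.   97.  100.  100.  103.  104.  105.  107.  108.  109.
  112.  113.]
slot phase -21.374397400524387
```

View pics/c2.png

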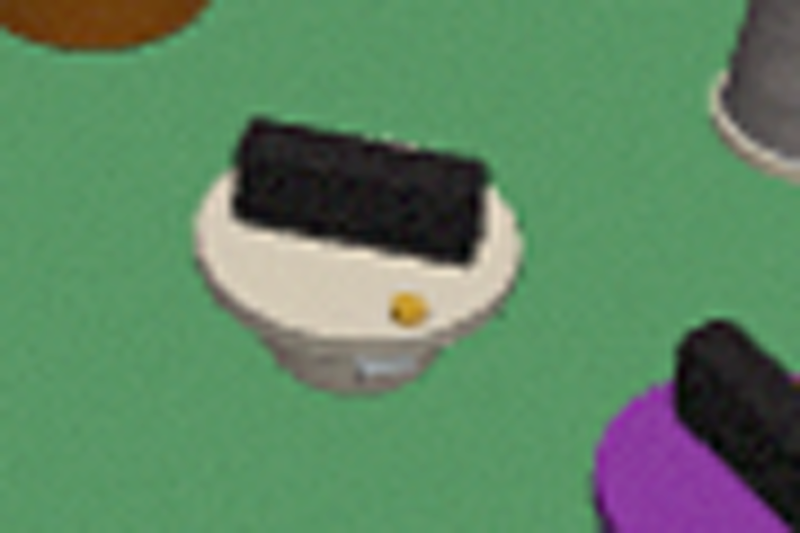

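The crop shows the plain lid with its black bar. One steel lug sits under the near rim at crop (390,365), full-image px (329,256), so I compute its direction.

```bash
python3 - <<'E'
from h import *
for u,v in((328.9,256),(325.3,256),(333,255.5)):
    q=ray('side',u,v,.0165)*1000; e=q[:2]-[502.5,-118.5]; print(q,np.hypot(*e),np.degrees(np.arctan2(e[1],e[0])))
E
```

```text
[485.6000943  -98.86431823  16.5       ] 25.906887334213284 130.71769735774197
[492.81520488 -95.06396495  16.5       ] 25.358292435245556 112.45255530346097
[ 478.05527957 -104.78927336   16.5       ] 28.027279248339465 150.712498383826
```

```bash
python3 -m inch '[[30,60,10,0,0,10],[60,120,10,0,0,20],[90,180,10,0,0,30],[120,240,10,0,0,40],[150,300,10,0,0,50],[180,360,10,0,0,60],[200,400,0,0,0,70],[220,440,0,0,0,80],[240,476,-20,0,0,90],[240,476,-30,0,0,100],[240,476,-40,0,0,110],[240,476,-50,0,0,120],[240,476,-60,0,0,130],[240,476,-70,0,0,140],[240,476,-80,0,0,150],[240,476,-80,0,0,160],[240,476,-80,0,0,165.7],[240,476,-80,0,0,165.7]]' 60 20; python3 -c "
from bench import ctrl;s=ctrl.get_state();print(s['joint_positions'],s['tool_rot'],s['ft_force'])"
```

```text
time: 2.35
position: [0.5022, -0.1186, 0.1609]
tool_rot: [0.259, -3.13, -0.001]
ft_force: [-0.7, -0.3, -0.5]
grip_width: 0.692
grip_force: 0.0
[ 0.78894798  0.13916621 -0.64973174  1.86366725  0.0909511   1.16906465
  1.84400516] [ 2.58875867e-01 -3.13028134e+00 -7.52600741e-04] [-0.71497551 -0.25247787 -0.46259625]
```

The lug lies at 130°, so the lid's x axis points to +9.5°. The lugs are at 9.5, 129.5 and 249.5°. Descending to grip.

```bash
python3 -m inch '[[0,0,-40,0,0,0],[0,0,-75,0,0,0],[0,0,-90,0,0,0],[0,0,-97,0,0,0],[0,0,-100,0,0,0],[0,0,-100,0,0,0]]' 60 20; python3 -m inch '[[0,0,0,0,0,0],[0,0,0,0,0,0],[0,0,0,0,0,0],[0,0,0,0,0,0],[0,0,0,0,0,0],[0,0,0,0,0,0]]' 0 45
```

```text
time: 3.1
position: [0.5032, -0.1188, 0.0621]
tool_rot: [-0.26, 3.129, -0.001]
ft_force: [-0.1, 0.3, 0.8]
grip_width: 0.691
grip_force: 0.0
time: 3.85
position: [0.5025, -0.1186, 0.0613]
tool_rot: [-0.261, 3.131, 0.0]
ft_force: [-0.4, 0.7, 0.0]
grip_width: 0.181
grip_force: 45.0
```

```bash
python3 -m inch '[[0,0,40,0,0,0],[0,0,90,0,0,0],[0,0,140,0,0,0],[0,0,190,0,0,0],[0,0,210,0,0,0],[10,40,210,0,0,-8],[20,85,210,0,0,-16],[30,130,210,0,0,-24],[42,175,210,0,0,-31],[55,220,210,0,0,-31],[66,265,210,0,0,-31],[74,300,210,0,0,-31],[78.5,321.5,210,0,0,-31],[78.5,321.5,210,0,0,-31],[78.5,321.5,210,0,0,-31],[78.5,321.5,210,0,0,-31]]'; python3 - <<'E'
from h import *
for n in('top','side'):
    im,d=shot(n)
    if n=='side':
        c=im[140:380,120:440]; cv2.imwrite('pics/s3.png',cv2.resize(c,(800,600),interpolation=cv2.INTER_CUBIC)[...,::-1])
print(ctrl.get_state())
E
```

```text
time: 5.85
position: [0.5813, 0.2011, 0.2711]
tool_rot: [0.589, 3.086, -0.002]
ft_force: [-1.0, -0.5, -2.6]
grip_width: 0.183
grip_force: 45.0
{'time': 5.95, 'joint_positions': array([ 0.29012689,  0.33976609, -0.84625167,  1.47511302,  0.25513033,
        1.44080266,  0.63347819]), 'qd': array([-0.00349128,  0.00118771, -0.00596943, -0.00216144, -0.00083164,
       -0.00012347, -0.00112532]), 'joint_torque': array([-5.98333846e-02, -4.14698517e+01, -7.99000919e+00, -3.17030275e+01,
       -1.70768372e-02,  7.49685522e-02,  2.81389461e-03]), 'position': array([0.58123276, 0.20153112, 0.27132342]), 'tool_rot': array([ 5.88101478e-01,  3.08569466e+00, -1.00237242e-03]), 'ft_force': array([-0.22502473,  0.19644952, -2.23223338]), 'torque': array([ 0.09395104, -0.09460875,  0.0045456 ]), 'grip_force': 44.98797733336687, 'grip_width': 0.17940886608175216}
```

View pics/s3.png

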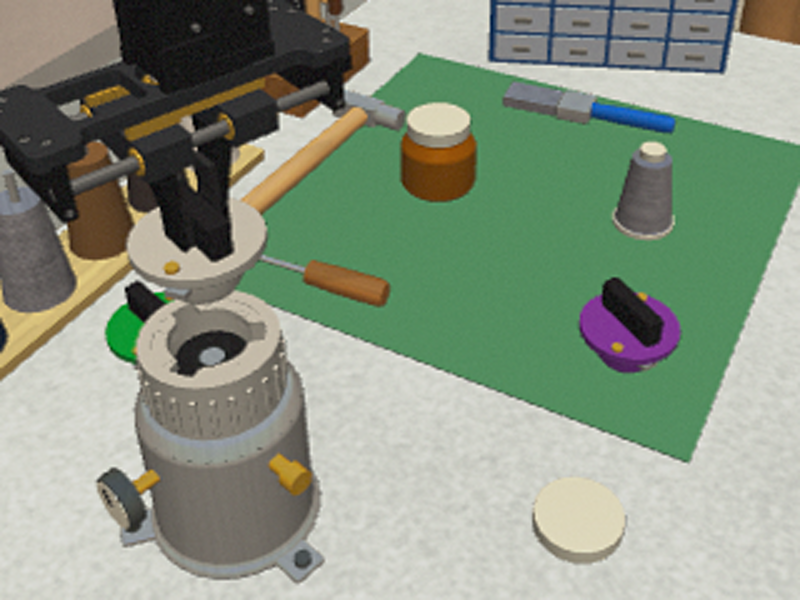

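The picture shows the lid held level over the mouth. One lug is at crop (178,292) above the near slot at (185,370), and the bystanders are undisturbed. Going down gently.

```bash
python3 -m inch '[[0,1.5,-20,0,0,0],[0,1.5,-40,0,0,0],[0,1.5,-46,0,0,0],[0,1.5,-46,0,0,0],[0,1.5,-46,0,0,0]]'; python3 -m inch '[[0,0,-1,0,0,0],[0,0,-2,0,0,0],[0,0,-3,0,0,0],[0,0,-4,0,0,0],[0,0,-4,0,0,0]]'
```

```text
time: 6.58
position: [0.5813, 0.2046, 0.2258]
tool_rot: [0.585, 3.086, 0.001]
ft_force: [0.4, -0.5, -1.8]
grip_width: 0.181
grip_force: 45.0
time: 7.2
position: [0.581, 0.2043, 0.2212]
tool_rot: [-0.585, -3.087, 0.0]
ft_force: [1.0, -0.1, -3.4]
grip_width: 0.184
grip_force: 45.0
```

```bash
python3 -m inch '[[0,0,-1,0,0,0],[0,0,-2,0,0,0],[0,0,-3,0,0,0],[0,0,-3,0,0,0]]';  python3 -m inch '[[0,0,-1,0,0,0],[0,0,-2,0,0,0],[0,0,-2,0,0,0]]'
```

```text
time: 7.7
position: [0.581, 0.2043, 0.2182]
tool_rot: [-0.585, -3.086, -0.0]
ft_force: [0.1, 0.6, -2.4]
grip_width: 0.179
grip_force: 45.0
time: 8.07
position: [0.581, 0.2043, 0.2162]
tool_rot: [-0.585, -3.086, 0.0]
ft_force: [-0.3, -0.5, -2.3]
grip_width: 0.18
grip_force: 45.0
```

```bash
python3 -m inch '[[0,0,-1,0,0,0],[0,0,-2,0,0,0],[0,0,-2,0,0,0]]';  python3 -m inch '[[0,0,-1,0,0,0],[0,0,-2,0,0,0],[0,0,-2,0,0,0]]'
```

```text
time: 8.45
position: [0.581, 0.2043, 0.2142]
tool_rot: [-0.585, -3.086, 0.0]
ft_force: [-0.4, -0.0, -2.4]
grip_width: 0.18
grip_force: 45.0
time: 8.82
position: [0.581, 0.2043, 0.2121]
tool_rot: [-0.585, -3.086, 0.0]
ft_force: [-0.1, -1.1, -1.8]
grip_width: 0.183
grip_force: 45.0
```

```bash
python3 -m inch '[[0,0,-1,0,0,0],[0,0,-2,0,0,0],[0,0,-3,0,0,0],[0,0,-4,0,0,0],[0,0,-4,0,0,0]]';  python3 -m inch '[[0,0,-1,0,0,0],[0,0,-2,0,0,0],[0,0,-3,0,0,0],[0,0,-3,0,0,0]]'
```

```text
time: 9.45
position: [0.5811, 0.2044, 0.2086]
tool_rot: [0.585, 3.086, 0.0]
ft_force: [-0.8, -0.2, 0.1]
grip_width: 0.181
grip_force: 45.0
time: 9.95
position: [0.5811, 0.2044, 0.2057]
tool_rot: [0.585, 3.086, 0.0]
ft_force: [-1.7, -1.1, 5.4]
grip_width: 0.183
grip_force: 45.0
```

```bash
python3 -m inch '[[0,0,-1,0,0,0],[0,0,-2,0,0,0],[0,0,-3,0,0,0],[0,0,-4,0,0,0],[0,0,-4,0,0,0],[0,0,-4,0,0,0]]'
```

```text
time: 10.7
position: [0.5811, 0.2045, 0.2026]
tool_rot: [0.585, 3.086, -0.0]
ft_force: [-3.9, -1.5, 10.0]
grip_width: 0.177
grip_force: 45.0
```

```bash
python3 -m inch '[[-0.5,0,0,0,0,0],[-1,-0.3,-0.5,0,0,0],[-1,-0.3,-1,0,0,0],[-1,-0.3,-1,0,0,0]]'; python3 -c "
from bench import ctrl;s=ctrl.get_state();print(s['ft_force'],s['torque'])"
```

```text
time: 11.2
position: [0.581, 0.2044, 0.2021]
tool_rot: [0.585, 3.084, 0.002]
ft_force: [-2.3, -1.9, 9.2]
grip_width: 0.18
grip_force: 45.0
[-2.25572626 -1.89835987  9.19880161] [-0.28329219  0.40913265 -0.00183462]
```

```bash
python3 -m inch '[[0,0,-0.7,0,0,-2],[0,0,-0.7,0,0,-5],[0,0,-0.7,0,0,-8],[0,0,-0.7,0,0,-10],[0,0,-0.7,0,0,-10]]'; python3 -c "
from bench import ctrl;s=ctrl.get_state();print(s['ft_force'],s['torque'])"
```

```text
time: 11.82
position: [0.5817, 0.2049, 0.202]
tool_rot: [0.851, 3.02, 0.004]
ft_force: [-1.5, -1.7, 11.1]
grip_width: 0.182
grip_force: 45.0
[-1.46900563 -1.72781082 11.0742095 ] [-0.08394463  0.08306942  0.0679331 ]
```

```bash
python3 -m inch '[[0,0,0,0,0,-4],[0,0,0,0,0,-8],[0,0,0,0,0,-12],[0,0,0,0,0,-12]]'; python3 -c "
from bench import ctrl;s=ctrl.get_state();print(s['ft_force'],s['torque'])"
```

```text
time: 12.32
position: [0.582, 0.2049, 0.202]
tool_rot: [1.163, 2.913, 0.006]
ft_force: [0.1, 0.6, 10.6]
grip_width: 0.181
grip_force: 45.0
[ 0.0995496   0.59473721 10.62282101] [-0.11960024 -0.0646862  -0.01962774]
```

```bash
python3 -m inch '[[0,0,0,0,0,-4],[0,0,0,0,0,-8],[0,0,0,0,0,-12],[0,0,0,0,0,-16],[0,0,0,0,0,-16]]'; python3 -c "
from bench import ctrl;s=ctrl.get_state();print(s['ft_force'],s['torque'])"
```

```text
time: 12.95
position: [0.5823, 0.2051, 0.2022]
tool_rot: [1.557, 2.723, 0.008]
ft_force: [1.1, -0.2, 9.9]
grip_width: 0.181
grip_force: 45.0
[ 1.1381732  -0.24387212  9.88901341] [ 0.02081938 -0.24841009 -0.01435262]
```

```bash
python3 -m inch '[[0,0,0,0,0,-3],[0,0,0,0,0,-6],[0,0,0,0,0,-9],[0,0,0,0,0,-9]]'; python3 -c "
from bench import ctrl;s=ctrl.get_state();print(s['ft_force'],s['torque'])"
```

```text
time: 13.45
position: [0.5824, 0.2053, 0.2023]
tool_rot: [1.765, 2.593, 0.009]
ft_force: [1.8, -0.3, 9.1]
grip_width: 0.179
grip_force: 45.0
[ 1.75440096 -0.34355571  9.08370165] [ 0.03772429 -0.31148884 -0.038157  ]
```

```bash
python3 -m inch '[[0,0,1,0,0,-1],[0,0,2,0,0,-1],[0,0,3,0,0,-1],[0,0,3,0,0,-1]]'; python3 -m inch '[[0,0,0.5,0,0,0],[0,0,1,0,0,0],[0,0,1.5,0,0,0],[0,0,1.5,0,0,0]]'
```

```text
time: 13.95
position: [0.5824, 0.2053, 0.2045]
tool_rot: [1.788, 2.579, 0.009]
ft_force: [1.9, 0.4, 7.4]
grip_width: 0.182
grip_force: 45.0
time: 14.45
position: [0.5823, 0.2052, 0.2051]
tool_rot: [1.788, 2.579, 0.009]
ft_force: [6.3, 3.0, 3.6]
grip_width: 0.181
grip_force: 45.0
```

```bash
python3 -m inch '[[0,0,1,0,0,0],[0,0,1,0,0,0],[0,0,1,0,0,0]]'; python3 -m inch '[[0,0,0,0,0,0],[0,0,0,0,0,0],[0,0,0,0,0,0],[0,0,0,0,0,0]]' 45; python3 -m inch '[[0,0,20,0,0,0],[0,0,60,0,0,0],[0,0,120,0,0,0],[-60,0,150,0,0,0],[-120,-20,160,0,0,0],[-150,-80,160,0,0,0],[-150,-140,160,0,0,0],[-150,-200,160,0,0,0],[-150,-200,160,0,0,0],[-150,-200,160,0,0,0]]' 45; python3 - <<'E'
from h import *
im,d=shot('side');t,dt=shot('top')
o=np.hstack([cv2.resize(im[230:390,130:290],(400,400)),cv2.resize(t[140:240,100:200],(400,400))])
cv2.imwrite('pics/f.png',o[...,::-1])
P=pts('top',dt)
w=np.zeros(dt.shape,bool);w[150:240,100:200]=1
for lo,hi in((.172,.19),(.198,.225)):
    m=w&(P[...,2]>lo)&(P[...,2]<hi);q=P[m]
    print(m.sum(),np.median(q[:,2]),cv2.minAreaRect(q[:,:2].astype(np.float32)*1000) if len(q) else '')
E
```

```text
time: 14.82
position: [0.5823, 0.2052, 0.2052]
tool_rot: [1.788, 2.58, 0.009]
ft_force: [7.7, 4.0, -0.2]
grip_width: 0.181
grip_force: 45.0
time: 15.32
position: [0.5795, 0.2038, 0.2045]
tool_rot: [-1.79, -2.581, 0.002]
ft_force: [0.2, 0.6, -0.1]
grip_width: 0.491
grip_force: 0.0
time: 16.58
position: [0.4301, 0.0049, 0.3662]
tool_rot: [1.789, 2.581, 0.002]
ft_force: [-0.1, -0.1, 0.2]
grip_width: 0.519
grip_force: 0.0
957 0.18289375856053702 ((580.700927734375, 201.6358184814453), (82.80513763427734, 86.87271881103516), 44.512916564941406)
257 0.2080588277084574 ((581.248291015625, 201.75332641601562), (16.662687301635742, 64.24079132080078), 21.357492446899414)
```

View pics/f.png

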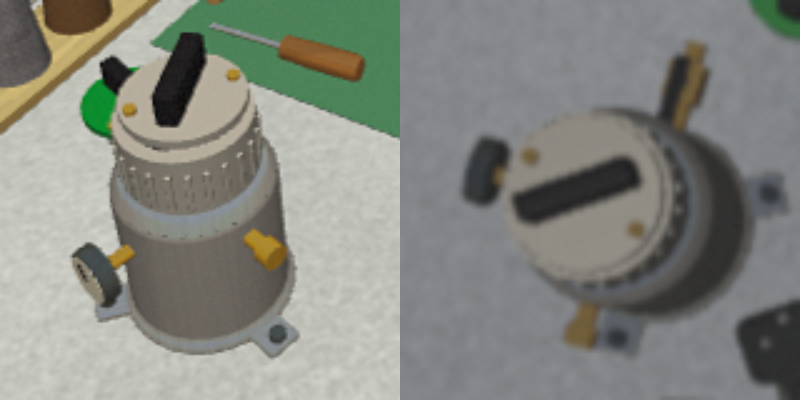

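The lid sits level and seated. Its bar top is about 39 mm above the mouth (40 expected when locked), the bar is turned about 47° past the slots, and it resisted lifting before I let go.

```bash
python3 -c "
from bench import ctrl;print(ctrl.close_job())"
```

```text
the job is handed in; nothing more can be done
None
```

The pot's lid went down through the slots and is locked about 47° clockwise, staying down by itself after release; the job was handed in at about 17 s with nothing else on the bench touched.

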